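# Empty the tilt-out tube hopper into the catch tray

## Robot

A 6-joint arm with a two-finger parallel gripper is mounted at the origin on the work surface. World frame = base frame: x ahead of the robot, y to its left, z up, the work surface at z = 0. Lengths are in m, angles in rad, forces in N, time in s.
With the tool pointing down it reaches from about 0.35 to 0.975 m from the base axis. Payload 4.9 kg.
Tool frame: the origin (TCP) lies midway between the tips of the shut fingers; the grasp point (between the pads) lies 19 mm behind it; x points along the fingers, z is the direction in which the jaws open and shut, and the axes are right-handed (so a half turn about x gives the same grasp; the last joint's range is limited). The gripper opens to 85 mm and grips with 20 to 120 N. Pads are 22 mm wide; open, the fingers measure 114 mm over their backs; the gripper's body (76 mm by 85 mm) begins 54 mm behind the grasp point. The pads swing forward as they close: fully open they stand 13 mm farther back than shut.
Start: joints at [-1.468, 0.053, 1.613, -0, 1.476, -0.119], TCP at [0.137, -0.61, 0.231] pointing down, gripper open.
Joint ranges: [-3.01, 3.01], [-1.01, 2.22], [0.06, 2.58], [-1.02, 4.17], [0.09, 2.62], [-3.14, 3.14]. Speed limits (rad/s): [2.57, 2.57, 3.14, 3.14, 3.14, 3.14].

## Interface

Orientations are given as a unit quaternion [w, x, y, z].
In Python, from plant import state, cams, workorder, nets gives the robot as it stands.
- The arm moves only by the tool play_rows, never from a script. Its argument "motion" is a list of rows, each a list of 3 entries, a list of its own where there are three numbers: the closure, from -1 (fully open) to 1 (shut), then the shift along the world's x, y, z in m, then the turn about the world's z in rad. A call has 1 to 5 rows; each row is the pose to reach, as a shift and turn from the pose commanded when the call began; what a row does not reach only later rows make up. A row lasts 1/10 s, in which the tool goes at most 50 mm and 8.59 degrees, less where a joint would pass 70% of its speed; a pose out of reach is approached as far as the arm can. A call with a gripper value outside its range is refused whole. The fingers move at their own pace and stop on an object; the grip force is fixed at half the most. Time passes only in rows, so rows that repeat a pose let the fingers close. It gives the time, the measured TCP pose, the force and the opening at its end, in the units of the state.
- state(): the state, without advancing time (a new reading comes with each control period).
- cams.grab_frame(name): name is "side" or "top"; returns (picture, depth): 420x560x3 uint8, red, green, blue; 420x560 float32, m along the optical axis (not along the pixel's ray), 0 where there is no reading.
- cams.camera_info(name): a dict with "K" (3x3 intrinsics, pixels), "rvec" (rotation vector, rad) and "tvec" (3), from world to camera coordinates, as OpenCV has them. Camera axes: x right, y down, z forward; pixel columns grow to the right and rows downward; lengths in m; the calibration is good to about 2 mm. A picture is of the moment at which its call begins. camera_info takes no time and is no camera call.
- workorder.job_done(): hands the job in, once; it reports no verdict.
Trained networks look in the newest picture that a camera, given by its name, has taken for a name from the list of things; names that differ only in an ending like _2 or _b are one class to them, and where a whole thing is asked for, a point or a joint stands for the part that bears it (a point fixed in the world has none). Each returns a list of dicts, best first, with "score" (0 to 1); they miss things now and then, are a little off and sometimes report something else, mostly with a low value. They report only what shows in the picture. A call takes as long as a camera call. They do not tell look-alikes from the thing itself.
- nets.recognise(camera, target): "at" ([x, y, z] in m, in world coordinates, good to about 4 mm: the middle of the surface that is visible of it).
- nets.landmark_of(camera, target): "at" ([x, y, z] in m, in world coordinates, good to about 4 mm: a listed point, or the origin of a listed thing).
The state is a dict: "time": time; "joint_pos": joint angles; "joint_vel": joint speeds; "joint_efforts": joint torques, N m; "tool_pos": TCP position; "tool_rot": TCP orientation; "contact_force": force on the tool from outside, world axes, zero at the start; "ft_torque": the same for the moment, N m; "gripper_width": opening from 0.0 (shut) to 1.0 (fully open).
Only numpy, scipy, OpenCV 4.12 (cv2) and the standard library are available. Lean on these libraries where they do the work, as an engineer would, in place of code of your own. Each camera call takes 0.05 s, during which the arm holds its last target.

## Task

Slide the yellow tray in front of the hopper stand, centred under the hopper's mouth and with its long side squarely up to the stand's foot. Then pull the orange hopper forward by its bar all the way to its stop so that all three tubes roll out into the tray, and swing the empty hopper fully shut again. Leave the tray standing there with the tubes in it, and do not disturb the tube rack, the label printer or the stacked boxes.

Things in the scene. Friction and masses are not known exactly. Their poses are not given: they have to be found in the camera images.
- stand: grey hopper stand fixed to the bench, 216 mm wide (y), 150 mm deep, open at front and back. Origin: at bench level, middle of its foot's front face; x points into the stand, away from the robot, y left, z up. The foot's front face is the plane x = 0, 45 mm high. Side plates 8 mm thick, 120 mm high, at y = -104 and +104 mm; posts on them (x 22 to 48 mm) carry the lamp bar.
- lamp (a point): middle of the underside of the stand's white lamp bar (stand x = 35, z = 369 mm). The bar measures 42 mm in x, 260 in y, 24 in z; its front edge is at stand x = 14. It hangs just above and behind the pull bar of the shut hopper, so a gripper pointing straight down cannot take the pull bar there: come in from the robot's side, tilted 25 to 40 degrees.
- hinge (a point): middle of the hopper's hinge line, which runs along the stand's y at stand x = 30, z = 100 mm.
- hopper (a joint): angle of the orange tilt-out hopper about its hinge: 0 shut, grows as its top is pulled forward (towards the robot, -x of the stand) and down, 1.05 at its stop. The hinge is stiff: the hopper stays where it is left (about 3 N at the pull bar moves it).
- hopper_bar (a point): middle of the hopper's round aluminium pull bar, 12 mm in diameter, 162 mm long along the stand's y, held at its ends by flat arms and free all round, so fingers pinching it can turn about it. Shut: 30 mm in front of and 160 mm above the hinge line (stand x = 0, z = 260 mm). At the stop: stand x = -124, z = 154 mm. The tubes leave underneath it.
- hopper_lip (a point): middle of the upper edge of the hopper's sloping front lip, over which the tubes leave; the hopper is 170 mm wide, 162 mm inside. Shut, the edge is at stand x = -33, z = 149 mm; at the stop at x = -44, z = 70 mm, over the rear part of a tray that stands at the foot.
- tube0: closed sample tube lying on its side across the orange hopper: white body 30 mm in diameter with a 33 mm base ring and a 33 mm purple cap, 110 mm long, about 45 g. Origin: its centre; y runs along the tube towards the cap.
- tube1: closed sample tube lying on its side across the orange hopper: white body 30 mm in diameter with a 33 mm base ring and a 33 mm purple cap, 110 mm long, about 45 g. Origin: its centre; y runs along the tube towards the cap.
- tube2: closed sample tube lying on its side across the orange hopper: white body 30 mm in diameter with a 33 mm base ring and a 33 mm purple cap, 110 mm long, about 45 g. Origin: its centre; y runs along the tube towards the cap.
- tray: yellow open catch tray, loose on the bench, about 0.4 kg: 150 mm (its x) by 220 mm (its y), 50 mm high, floor 4 mm, long walls 5 mm, end walls (y = -105 and +105) 10 mm thick; an end wall can be pinched from above and the tray dragged. Origin: centre of its underside. In place its 220 mm side lies along the foot, its centre about 77 mm in front of the foot's face (stand x = -77, y = 0).
- rack: bystander: red rack of upright capped tubes, 90 x 200 x 92 mm high, on the bench to one side of the stand; the tray starts on the other side. Origin: centre of its underside. Not to be moved.
- printer: bystander: white label printer, 150 x 110 x 110 mm, beyond the stand to one side. Origin: centre of its underside. Not to be moved.
- boxes: bystander: stack of three coloured boxes, 125 x 135 x 108 mm, beyond the stand to the other side. Origin: centre of its underside. Not to be moved.
There are look-alikes about, which are no part of the job. Leave any turquoise look-alike of the tube2 alone.

How it is judged:
By the outcome, as a careful person would: the job done as asked, in the order asked, and still so for the second after the job is handed in, with the robot touching nothing.
It also fails if it takes over 69 s, if anything falls off the work surface, if the arm or the gripper's body presses on something with over 40 N, if the wrist force passes 120 N, or if a joint passes its speed limit or range.

## Working session

There is one attempt and no reset: what is moved stays moved. The work goes in short steps, Python scripts to look and compute and a tool call to move; the robot and the scene stay as the last step left them, time stands still between calls to the robot, and variables do not carry over. Pictures are saved under pics/ and viewed, and the job is handed in when it is done.

Besides the shell and the picture viewer there is one more tool, called after "Emit:" in YAML: its name, and indented under it one key for each argument. play_rows: Moves the arm, as the interface text tells. Its arguments: {"type":"object","properties":{"motion":{"type":"array","items":{"type":"array"}}},"required":["motion"]}

```bash
mkdir -p pics; ls
cat > h.py <<'E'
import numpy as np, cv2
from plant import state,cams,workorder,nets
def cam(n):
    c=cams.camera_info(n); K=np.array(c["K"],float); R=cv2.Rodrigues(np.array(c["rvec"],float))[0]; t=np.array(c["tvec"],float).reshape(3)
    return K,R,t
def unproj(n,depth):
    K,R,t=cam(n); h,w=depth.shape
    u,v=np.meshgrid(np.arange(w),np.arange(h))
    P=np.stack([(u-K[0,2])/K[0,0]*depth,(v-K[1,2])/K[1,1]*depth,depth],-1)
    W=(P-t)@R
    W[depth<=0]=np.nan
    return W
def proj(n,p):
    K,R,t=cam(n); q=K@(R@np.array(p,float)+t); return q[:2]/q[2]
def save(n,name):
    im,d=cams.grab_frame(n); cv2.imwrite(f"pics/{name}.png",im[:,:,::-1]); np.save(f"/tmp/{name}.npy",d); np.save(f"/tmp/{name}_im.npy",im); return im,d
E
python3 - <<'E'
from h import *
for n in ("top","side"):
    save(n,n+"0")
    print(n,[a.round(3).tolist() for a in cam(n)])
    for k in ("stand","hopper","tray"): print(k,[(np.round(r["at"],3).tolist(),round(r["score"],2)) for r in nets.recognise(n,k)][:3])
    for k in ("stand","lamp","hinge","hopper_bar","hopper_lip","tray","tube0","tube2","rack","printer","boxes"): print("LM",k,[(np.round(r["at"],3).tolist(),round(r["score"],2)) for r in nets.landmark_of(n,k)][:4])
s=state();print(s)
E
```

```text
pics
top [[[523.97, 0.0, 286.843], [0.0, 523.97, 209.564], [0.0, 0.0, 1.0]], [[-0.014, -1.0, -0.024], [-0.99, 0.017, -0.141], [0.141, 0.021, -0.99]], [0.109, 0.672, 1.706]]
stand [([0.702, 0.027, 0.174], 0.91), ([0.682, -0.339, 0.111], 0.66)]
hopper [([0.69, 0.023, 0.136], 0.93)]
tray [([0.483, 0.301, 0.006], 0.59)]
LM stand [([0.674, 0.026, 0.001], 0.93)]
LM lamp [([0.709, 0.027, 0.366], 0.91), ([0.697, -0.351, -0.0], 0.68)]
LM hinge [([0.708, 0.029, 0.101], 0.83)]
LM hopper_bar [([0.677, 0.02, 0.261], 0.55)]
LM hopper_lip [([0.647, 0.018, 0.149], 0.78)]
LM tray [([0.48, 0.294, 0.002], 0.73), ([0.678, 0.021, 0.261], 0.31)]
LM tube0 [([0.66, 0.501, 0.018], 0.85), ([0.732, 0.028, 0.122], 0.54)]
LM tube2 [([0.66, 0.501, 0.018], 0.85), ([0.732, 0.028, 0.122], 0.54)]
LM rack [([0.485, -0.299, 0.002], 0.61)]
LM printer [([0.697, -0.349, -0.002], 0.84)]
LM boxes [([0.69, 0.332, 0.0], 0.63), ([0.486, -0.298, 0.001], 0.56)]
side [[[398.968, 0.0, 283.697], [0.0, 398.968, 205.935], [0.0, 0.0, 1.0]], [[0.848, -0.53, 0.018], [-0.406, -0.67, -0.622], [0.341, 0.52, -0.783]], [-0.495, 0.436, 0.944]
[... 862 characters left out ...]
331, 0.0], 0.97)]
{'time': 1.5, 'joint_pos': array([-1.46801595e+00,  5.26775498e-02,  1.61287255e+00,  2.17803188e-05,
        1.47601040e+00, -1.18998246e-01]), 'joint_vel': array([-0.00071981,  0.00078094,  0.00020418, -0.00183947,  0.00053437,
       -0.00109191]), 'joint_efforts': array([-5.15233569e-04, -3.93670857e+01, -3.70454156e+01, -2.94316151e-04,
        5.49548731e-04,  5.64618901e-06]), 'tool_pos': array([ 0.13748464, -0.60968165,  0.23133393]), 'tool_rot': array([ 0.55227312,  0.44159578,  0.55224624, -0.44160124]), 'contact_force': array([ 0.03501774, -0.14244492, -0.52040133]), 'ft_torque': array([ 0.04577362, -0.09917599,  0.01982985]), 'gripper_width': 0.9980947132649707}
```

View pics/top0.png

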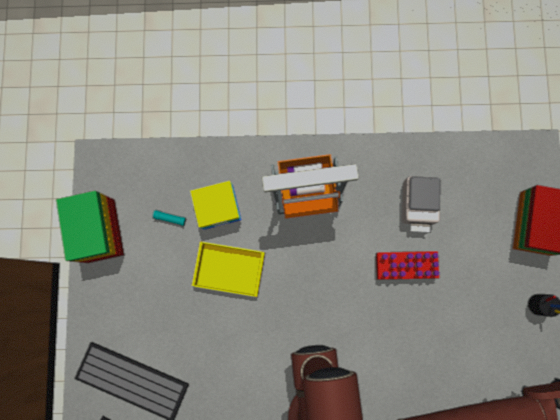

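View pics/side0.png

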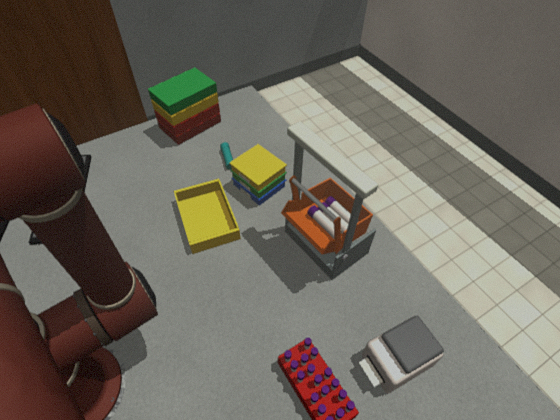

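The top view shows the tray at about (228,270), the stand with its hopper at (308,188) and the small box stack at (215,204). The turquoise look-alike lies apart at (169,217), the rack is at (408,266) and the printer at (424,200). Next I measure exact poses and yaws from the depth images.

```bash
cat > tray.py <<'E'
from h import *
def traypose(n,im,d,roi=None):
    W=unproj(n,d); hsv=cv2.cvtColor(im,cv2.COLOR_RGB2HSV)
    m=(hsv[...,0]>24)&(hsv[...,0]<34)&(hsv[...,1]>150)&(hsv[...,2]>60)&(W[...,2]>0.042)&(W[...,2]<0.058)
    if roi: m&=(W[...,0]>roi[0])&(W[...,0]<roi[1])&(W[...,1]>roi[2])&(W[...,1]<roi[3])
    p=W[m]; 
    r=cv2.minAreaRect(p[:,:2].astype(np.float32)*1000); return r,len(p),np.median(p[:,2])
def barfit(n,im,d,zlo,zhi,xr,yr):
    W=unproj(n,d); m=(W[...,2]>zlo)&(W[...,2]<zhi)&(W[...,0]>xr[0])&(W[...,0]<xr[1])&(W[...,1]>yr[0])&(W[...,1]<yr[1])
    return W[m],m
E
python3 - <<'E'
from tray import *
for n in("top","side"):
    im=np.load(f"/tmp/{n}0_im.npy");d=np.load(f"/tmp/{n}0.npy")
    print(n,traypose(n,im,d,(0.36,0.6,0.15,0.45)))
    for nm,(a,b) in {"lamp":(0.38,0.41),"bar":(0.24,0.275)}.items():
        p,m=barfit(n,im,d,a,b,(0.6,0.8),(-0.15,0.2)); r=cv2.minAreaRect(p[:,:2].astype(np.float32)*1000); print(nm,len(p),r,np.percentile(p[:,2],[5,50,95]).round(3))
        if nm=="bar":
            s=(p[:,1]>-0.04)&(p[:,1]<0.09)&(p[:,0]<0.72); q=p[s]; f=np.polyfit(q[:,1],q[:,0],1); print("bar x=",f,"xmed",np.median(q[:,0]),q[:,1].min(),q[:,1].max())
s=state()
from scipy.spatial.transform import Rotation as Ro
w,x,y,z=s["tool_rot"];print(Ro.from_quat([x,y,z,w]).as_matrix().round(3))
im=np.load("/tmp/side0_im.npy");cv2.imwrite("pics/c1.png",cv2.resize(im[110:290,160:400,::-1],None,fx=3,fy=3,interpolation=cv2.INTER_CUBIC))
im=np.load("/tmp/top0_im.npy");cv2.imwrite("pics/c2.png",cv2.resize(im[140:310,140:380,::-1],None,fx=3,fy=3,interpolation=cv2.INTER_CUBIC))
E
```

```text
top (((479.9844665527344, 296.266357421875), (217.92691040039062, 148.4971160888672), 79.81774139404297), 398, np.float64(0.050053311652233465))
lamp 1511 ((712.2207641601562, 28.340896606445312), (44.3043212890625, 259.3109130859375), 6.410178184509277) [0.388 0.394 0.398]
bar 261 ((684.2432250976562, 23.93706512451172), (44.32573699951172, 210.6879119873047), 10.270956993103027) [0.256 0.265 0.272]
bar x= [-0.11607071  0.67939717] xmed 0.6761345373690476 -0.03991463696390046 0.08976295722162997
side (((482.79766845703125, 295.0263671875), (219.6163787841797, 149.32553100585938), 79.81391906738281), 438, np.float64(0.05141304499263264))
lamp 1948 ((712.3892211914062, 26.515647888183594), (45.21546936035156, 261.0137634277344), 5.921885013580322) [0.383 0.395 0.397]
bar 526 ((697.2229614257812, 24.630142211914062), (57.54356384277344, 216.58203125), 6.54315710067749) [0.245 0.265 0.272]
bar x= [-0.11198012  0.67975204] xmed 0.6768898255722748 -0.0394173018258279 0.08822770736667146
[[ 0.     0.976  0.22 ]
 [-0.     0.22  -0.976]
 [-1.     0.     0.   ]]
```

View pics/c1.png

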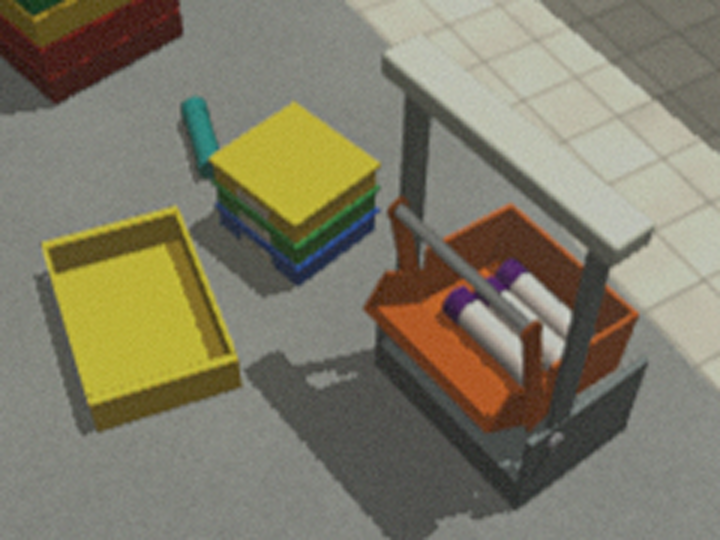

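View pics/c2.png

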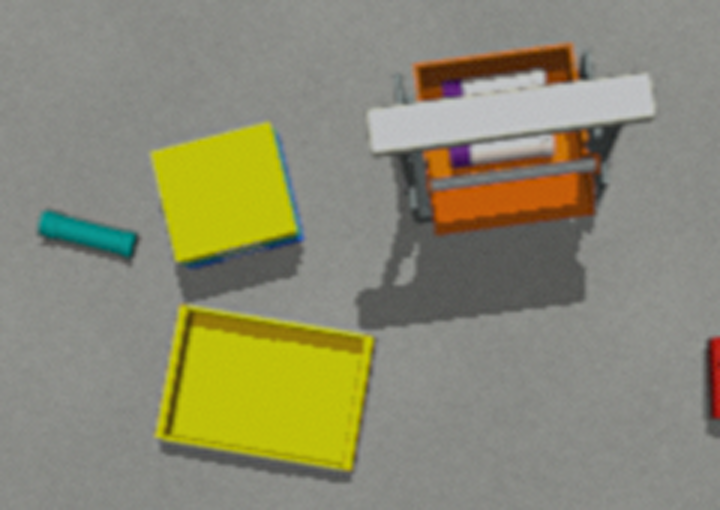

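The poses agree between the two views:

| Thing | Position (x, y) in m | Yaw |
|---|---|---|
| Stand origin | (0.677, 0.024) | about +6.3° |
| Tray centre | (0.481, 0.296) | about −10.2° |

The tray rim is at z = 0.050. The moves offer no tilt, so I plan to hook the shut bar with the rear finger of the wide-open gripper, coming in under the lamp bar. The tray comes first.

Emit:
play_rows:
  motion:
    - [-1,[0.021,0.045,0],-0.13]
    - [-1,[0.042,0.09,0],-0.26]
    - [-1,[0.063,0.135,0],-0.4]
    - [-1,[0.084,0.18,0],-0.4]
    - [-1,[0.105,0.225,0],-0.4]

```text
time: 2.0
tool_pos: [0.2429, -0.383, 0.2313]
tool_rot: [0.453, 0.543, 0.453, -0.543]
contact_force: [0.7, -0.8, 0.3]
gripper_width: 1.0
```

Emit:
play_rows:
  motion:
    - [-1,[0.025,0.043,0],0]
    - [-1,[0.05,0.086,0],0]
    - [-1,[0.075,0.129,0],0]
    - [-1,[0.1,0.172,0],0]
    - [-1,[0.125,0.215,0],0]

```text
time: 2.5
tool_pos: [0.3681, -0.1679, 0.2318]
tool_rot: [0.454, 0.543, 0.453, -0.542]
contact_force: [1.4, 0.1, -0.6]
gripper_width: 1.002
```

Emit:
play_rows:
  motion:
    - [-1,[0.01,0.045,0],0]
    - [-1,[0.02,0.09,0],0]
    - [-1,[0.03,0.135,0],0]
    - [-1,[0.04,0.18,0],0]
    - [-1,[0.05,0.225,0],0]

```text
time: 3.0
tool_pos: [0.4176, 0.0573, 0.2318]
tool_rot: [0.454, 0.543, 0.453, -0.542]
contact_force: [0.7, -0.8, -0.4]
gripper_width: 1.002
```

Run:
```python
from h import *
s=state();print(s["tool_pos"],s["joint_pos"].round(2))
```

```text
[0.41759578 0.05731574 0.23176383] [-0.04 -0.47  2.06 -0.    1.55  1.71]
```

Emit:
play_rows:
  motion:
    - [-1,[0.005,0.046,0],0]
    - [-1,[0.01,0.092,0],0]
    - [-1,[0.016,0.138,-0.02],0]
    - [-1,[0.016,0.138,-0.07],0]
    - [-1,[0.016,0.138,-0.12],0]

```text
time: 3.5
tool_pos: [0.4345, 0.1953, 0.1118]
tool_rot: [0.455, 0.543, 0.454, -0.54]
contact_force: [0.9, -1.0, 0.1]
gripper_width: 1.0
```

Run:
```python
from h import *
save("top","t1");save("side","s1")
s=state();print(s["tool_pos"],s["joint_pos"].round(2))
a=cv2.imread("pics/t1.png")[150:350,150:350];b=cv2.imread("pics/s1.png")[130:330,130:330]
cv2.imwrite("pics/m1.png",cv2.resize(np.hstack([a,b]),None,fx=2,fy=2,interpolation=cv2.INTER_CUBIC))
```

```text
[0.4273653  0.19220649 0.10369959] [ 0.26 -0.21  2.08 -0.    1.29  2.01]
```

View pics/m1.png

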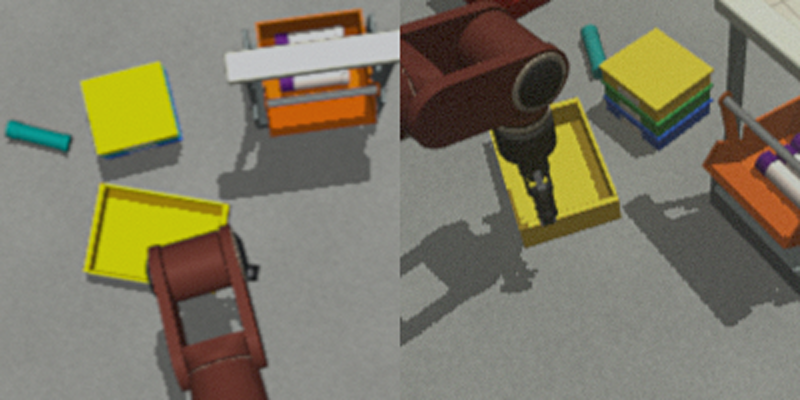

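Emit:
play_rows:
  motion:
    - [-1,[0,0,0],0]
    - [-1,[0,0,0],0]

```text
time: 3.8
tool_pos: [0.4358, 0.1936, 0.115]
tool_rot: [0.454, 0.544, 0.453, -0.541]
contact_force: [0.4, 0.7, 0.2]
gripper_width: 0.997
```

Run:
```python
from h import *
s=state();print(s["tool_pos"],s["joint_pos"].round(3),s["joint_vel"].round(3),s["contact_force"])
for n,f in(("side","s1"),("top","t1")):
    d=np.load(f"/tmp/{f}.npy");W=unproj(n,d)
    T=s["tool_pos"]
    m=(np.hypot(W[...,0]-T[0],W[...,1]-T[1])<0.2)
    P=W[m]-T
    for z in np.arange(0,0.42,0.02):
        q=P[(P[:,2]>=z)&(P[:,2]<z+0.02)]
        if len(q)>5: print(n,round(z,2),len(q),np.percentile(q[:,0],[2,98]).round(3),np.percentile(q[:,1],[2,98]).round(3))
```

```text
[0.43576428 0.19361664 0.11497974] [ 0.262 -0.213  2.064  0.     1.286  2.012] [-0.004 -0.014 -0.013  0.001 -0.004  0.   ] [0.3995516  0.73276021 0.2468265 ]
side 0.0 20 [-0.026 -0.006] [-0.056 -0.046]
side 0.02 7 [-0.024 -0.011] [-0.057 -0.054]
side 0.04 49 [-0.031 -0.008] [-0.075 -0.046]
side 0.06 60 [-0.03   0.003] [-0.073 -0.027]
side 0.08 124 [-0.029  0.008] [-0.071 -0.013]
side 0.1 124 [-0.03   0.004] [-0.067 -0.029]
side 0.12 156 [-0.043  0.025] [-0.038 -0.004]
side 0.14 182 [-0.043  0.026] [-0.037 -0.005]
side 0.16 154 [-0.041  0.025] [-0.036 -0.001]
side 0.18 141 [-0.035  0.024] [-0.037 -0.018]
side 0.2 9 [-0.016  0.003] [-0.035 -0.032]
side 0.22 58 [-0.032  0.036] [-0.064 -0.046]
side 0.24 278 [-0.077  0.044] [-0.076  0.03 ]
side 0.26 596 [-0.114  0.044] [-0.087  0.03 ]
side 0.28 1015 [-0.14   0.038] [-0.09   0.039]
side 0.3 1526 [-0.162  0.023] [-0.09   0.049]
side 0.32 1276 [-0.169 -0.03 ] [-0.093  0.037]
side 0.34 748 [-0.174 -0.094] [-0.094  0.021]
side 0.36 496 [-0.178 -0.134] [-0.09  -0.025]
side 0.38 309 [-0.194 -0.164] [-0.08  -0.027]
top 0.06 9 [-0.027 -0.003] [-0.071 -0.065]
top 0.08 10 [-0.026 -0.006] [-0.069 -0.063]
top 0.1 27 [-0.026 -0.003] [-0.066 -0.055]
top 0.24 9 [-0.08   0.008] [-0.067  0.032]
top 0.26 41 [-0.102  0.042] [-0.079  0.036]
top 0.28 319 [-0.098  0.046] [-0.078  0.066]
top 0.3 993 [-0.089  0.035] [-0.062  0.061]
top 0.32 572 [-0.153  0.007] [-0.085  0.051]
top 0.34 872 [-0.169 -0.071] [-0.086  0.029]
top 0.36 513 [-0.193 -0.122] [-0.086 -0.003]
top 0.38 382 [-0.197 -0.155] [-0.079 -0.015]
top 0.4 40 [-0.197 -0.183] [-0.062 -0.032]
```

Emit:
play_rows:
  motion:
    - [-1,[0,0,0],0]
    - [-1,[0,0,0],0]

```text
time: 4.0
tool_pos: [0.4352, 0.1935, 0.1142]
tool_rot: [0.454, 0.544, 0.453, -0.541]
contact_force: [0.5, -0.4, -0.5]
gripper_width: 0.996
```

Run:
```python
from h import *
for k in range(4):
    s=state();print(s["time"],s["tool_pos"],s["joint_pos"].round(3))
    im,d=cams.grab_frame("side")
    W=unproj("side",d); T=s["tool_pos"]
m=(np.hypot(W[...,0]-T[0],W[...,1]-T[1])<0.12)&(W[...,2]>0.09)&(W[...,2]<0.36)
P=W[m]
jd=np.array([np.cos(np.radians(79.8)),np.sin(np.radians(79.8))]); td=np.array([jd[1],-jd[0]])
for z in np.arange(0.09,0.35,0.01):
    q=P[(P[:,2]>=z)&(P[:,2]<z+0.01)]
    if len(q)>3:
        j=(q[:,:2]-T[:2])@jd;t=(q[:,:2]-T[:2])@td
        print(round(z,2),len(q),"jaw",j.min().round(3),j.max().round(3),"t",t.min().round(3),t.max().round(3))
cv2.imwrite("pics/c3.png",cv2.resize(im[120:260,160:300,::-1],None,fx=4,fy=4,interpolation=cv2.INTER_CUBIC))
```

```text
4.0 [0.43523013 0.19352951 0.11421139] [ 0.262 -0.213  2.065  0.     1.285  2.012]
4.05 [0.43486413 0.19344927 0.11365831] [ 0.262 -0.213  2.066  0.     1.285  2.012]
4.1 [0.43446305 0.19340049 0.11309066] [ 0.262 -0.213  2.066  0.     1.285  2.012]
4.15 [0.43413156 0.19334621 0.11260397] [ 0.262 -0.212  2.067 -0.     1.285  2.012]
0.13 12 jaw -0.054 -0.047 t -0.01 0.011
0.14 11 jaw -0.058 -0.047 t -0.007 0.009
0.17 11 jaw -0.073 -0.041 t -0.013 0.01
0.18 43 jaw -0.074 -0.041 t -0.014 0.012
0.19 31 jaw -0.073 -0.028 t -0.017 0.017
0.2 50 jaw -0.071 -0.018 t -0.016 0.018
0.21 62 jaw -0.071 -0.012 t -0.019 0.02
0.22 78 jaw -0.069 -0.015 t -0.018 0.019
0.23 56 jaw -0.068 -0.033 t -0.013 0.012
0.24 48 jaw -0.038 -0.015 t -0.033 0.032
0.25 79 jaw -0.039 -0.003 t -0.037 0.034
0.26 81 jaw -0.039 0.001 t -0.037 0.037
0.27 95 jaw -0.039 -0.009 t -0.036 0.034
0.28 145 jaw -0.037 0.004 t -0.037 0.038
0.29 40 jaw -0.034 -0.005 t -0.031 0.034
0.3 63 jaw -0.039 -0.007 t -0.031 0.036
0.31 68 jaw -0.037 -0.013 t -0.028 0.034
0.32 55 jaw -0.037 -0.022 t -0.019 0.029
```

View pics/c3.png

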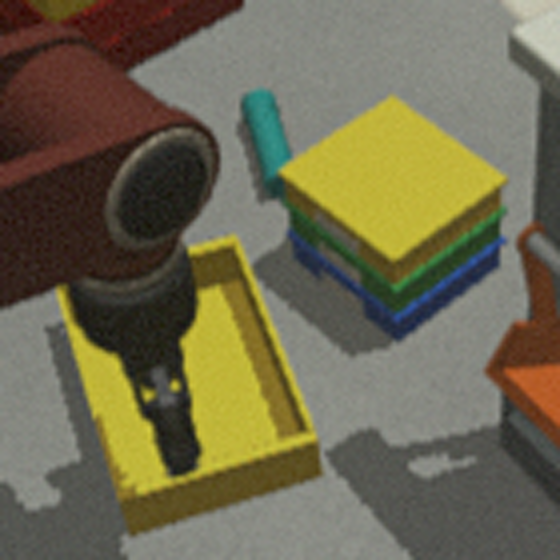

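Emit:
play_rows:
  motion:
    - [-1,[0,0.004,-0.045],0]
    - [-1,[0,0.004,-0.09],0]
    - [-1,[0,0.004,-0.09],0]
    - [1,[0,0.004,-0.09],0]
    - [1,[0,0.004,-0.09],0]

```text
time: 4.7
tool_pos: [0.4355, 0.1979, 0.0241]
tool_rot: [0.454, 0.544, 0.453, -0.541]
contact_force: [1.3, -0.1, 0.0]
gripper_width: 0.696
```

Emit:
play_rows:
  motion:
    - [1,[0,0,0],0]
    - [1,[0,0,0],0]
    - [1,[0,0,0],0]

```text
time: 5.0
tool_pos: [0.4344, 0.1976, 0.0228]
tool_rot: [0.454, 0.543, 0.453, -0.542]
contact_force: [0.0, -0.6, 0.1]
gripper_width: 0.144
```

Emit:
play_rows:
  motion:
    - [1,[0.005,-0.015,0],0.02]
    - [1,[0.012,-0.04,0],0.05]
    - [1,[0.02,-0.07,0],0.08]
    - [1,[0.028,-0.1,0],0.11]
    - [1,[0.036,-0.13,0],0.14]

```text
time: 5.5
tool_pos: [0.4705, 0.0675, 0.0229]
tool_rot: [0.491, 0.51, 0.491, -0.508]
contact_force: [-1.4, 5.0, 3.6]
gripper_width: 0.101
```

Emit:
play_rows:
  motion:
    - [1,[0.008,-0.03,0],0.03]
    - [1,[0.016,-0.06,0],0.06]
    - [1,[0.024,-0.09,0],0.09]
    - [1,[0.032,-0.12,0],0.12]
    - [1,[0.044,-0.16,0],0.148]

```text
time: 6.0
tool_pos: [0.5142, -0.0916, 0.0229]
tool_rot: [0.527, 0.472, 0.528, -0.47]
contact_force: [-0.3, 8.3, 4.6]
gripper_width: 0.104
```

Emit:
play_rows:
  motion:
    - [1,[0.01,0,0],0]
    - [1,[0.03,0,0],0]
    - [1,[0.046,0,0],0]
    - [1,[0.046,0,0],0]

```text
time: 6.4
tool_pos: [0.5619, -0.0931, 0.0229]
tool_rot: [0.528, 0.472, 0.525, -0.471]
contact_force: [1.9, -1.9, 0.6]
gripper_width: 0.105
```

Run:
```python
from tray import *
im,d=save("top","t2");print(traypose("top",im,d,(0.36,0.76,-0.2,0.2)))
im,d=save("side","s2");print(traypose("side",im,d,(0.36,0.76,-0.2,0.2)))
print(state()["tool_pos"])
a=cv2.imread("pics/t2.png")[120:320,180:430];b=cv2.imread("pics/s2.png")[110:310,150:400]
cv2.imwrite("pics/m2.png",cv2.resize(np.hstack([a,b]),None,fx=1.6,fy=1.6,interpolation=cv2.INTER_CUBIC))
```

```text
(((577.8590698242188, 15.647018432617188), (148.2084503173828, 218.78509521484375), 6.801931381225586), 208, np.float64(0.05039906402397078))
(((572.6215209960938, -62.45318603515625), (74.64253234863281, 182.24703979492188), 63.774417877197266), 117, np.float64(0.05118836132457066))
[ 0.56150715 -0.0930365   0.02292773]
```

View pics/m2.png

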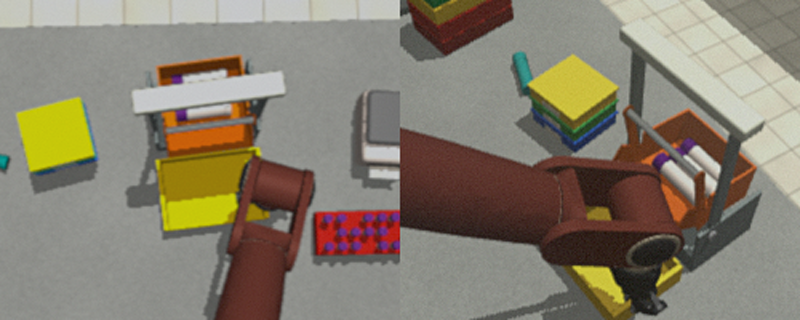

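Emit:
play_rows:
  motion:
    - [1,[0.008,0,0],0]
    - [1,[0.016,0,0],0]
    - [1,[0.021,0,0],0]
    - [1,[0.025,0,0],0]
    - [1,[0.025,0,0],0]

```text
time: 7.0
tool_pos: [0.583, -0.0924, 0.0229]
tool_rot: [0.526, 0.47, 0.528, -0.472]
contact_force: [-9.5, 0.5, 13.1]
gripper_width: 0.107
```

Emit:
play_rows:
  motion:
    - [-1,[-0.003,0,0],0]
    - [-1,[-0.003,0,0],0]
    - [-1,[-0.003,0,0],0]
    - [-1,[-0.003,0,0.04],0]
    - [-1,[-0.003,0,0.08],0]

```text
time: 7.5
tool_pos: [0.5795, -0.092, 0.0999]
tool_rot: [0.525, 0.471, 0.528, -0.473]
contact_force: [1.3, -0.5, 0.9]
gripper_width: 0.94
```

Emit:
play_rows:
  motion:
    - [-1,[-0.03,0,0.03],0]
    - [-1,[-0.07,0,0.05],0]
    - [-1,[-0.11,0,0.05],0]
    - [-1,[-0.15,0,0.05],0]
    - [-1,[-0.15,0,0.05],0]

```text
time: 8.0
tool_pos: [0.4271, -0.0917, 0.1495]
tool_rot: [0.525, 0.472, 0.527, -0.473]
contact_force: [0.2, 0.3, 0.0]
gripper_width: 1.003
```

Run:
```python
from tray import *
im,d=save("top","t3");print(traypose("top",im,d,(0.36,0.76,-0.2,0.2)))
p,m=barfit("top",im,d,0.38,0.41,(0.6,0.8),(-0.15,0.2)); print(cv2.minAreaRect(p[:,:2].astype(np.float32)*1000))
im,d=save("side","s3");print(traypose("side",im,d,(0.36,0.76,-0.2,0.2)))
p,m=barfit("side",im,d,0.38,0.41,(0.6,0.8),(-0.15,0.2)); print(cv2.minAreaRect(p[:,:2].astype(np.float32)*1000))
# foot/plates: side plates top z~0.12
for n in("top","side"):
  print(n,[(k,np.round(r["at"],3).tolist()) for k in("stand","lamp","tray","hopper_bar","hopper_lip") for r in nets.landmark_of(n,k)[:1]])
print(state()["tool_pos"],state()["joint_pos"].round(2))
a=cv2.imread("pics/t3.png")[120:320,180:430];b=cv2.imread("pics/s3.png")[110:310,150:400]
cv2.imwrite("pics/m3.png",cv2.resize(np.hstack([a,b]),None,fx=1.6,fy=1.6,interpolation=cv2.INTER_CUBIC))
```

```text
(((597.3377075195312, 16.940887451171875), (149.07083129882812, 218.35365295410156), 6.738011360168457), 317, np.float64(0.04956277175156456))
((712.0345458984375, 28.174827575683594), (44.09647750854492, 259.36688232421875), 6.6061482429504395)
(((598.816162109375, 13.411384582519531), (149.44435119628906, 217.7929229736328), 7.7829461097717285), 337, np.float64(0.051048409052341974))
((712.6478271484375, 26.754791259765625), (44.78733825683594, 262.7936706542969), 6.560173988342285)
top [('stand', [0.676, 0.022, -0.0]), ('lamp', [0.713, 0.026, 0.367]), ('tray', [0.597, 0.017, 0.001]), ('hopper_bar', [0.676, 0.021, 0.26]), ('hopper_lip', [0.649, 0.018, 0.153])]
side [('stand', [0.682, 0.021, -0.0]), ('lamp', [0.714, 0.028, 0.369]), ('tray', [0.599, 0.019, -0.003]), ('hopper_bar', [0.683, 0.022, 0.264]), ('hopper_lip', [0.646, 0.022, 0.152])]
[ 0.43174696 -0.09267538  0.15138983] [-0.38 -0.35  2.11  0.    1.38  1.08]
```

View pics/m3.png

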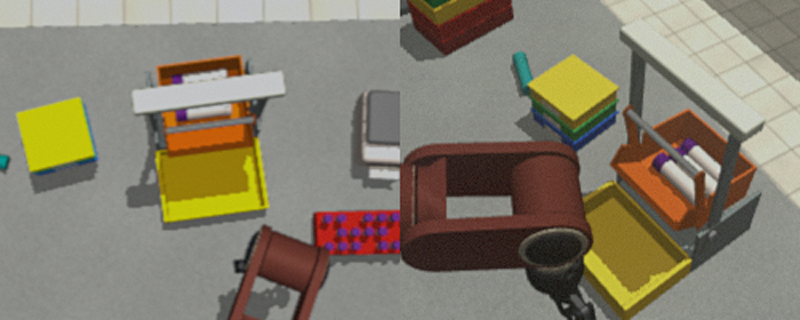

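Emit:
play_rows:
  motion:
    - [-1,[0.02,0.045,-0.02],0]
    - [-1,[0.035,0.085,-0.05],0]
    - [-1,[0.042,0.094,-0.09],0]
    - [-1,[0.042,0.094,-0.13],0]
    - [-1,[0.042,0.094,-0.139],0]

```text
time: 9.1
tool_pos: [0.4695, 0.0026, 0.0076]
tool_rot: [0.524, 0.47, 0.53, -0.473]
contact_force: [-1.4, 0.1, -0.2]
gripper_width: 1.001
```

Emit:
play_rows:
  motion:
    - [-1,[0.015,0.002,0],0]
    - [-1,[0.025,0.003,0],0]
    - [-1,[0.035,0.004,0],0]
    - [-1,[0.045,0.005,0],0]
    - [-1,[0.045,0.005,0],0]

```text
time: 9.6
tool_pos: [0.5183, 0.0058, 0.0134]
tool_rot: [0.526, 0.47, 0.528, -0.473]
contact_force: [-6.8, -1.6, 4.7]
gripper_width: 1.003
```

Emit:
play_rows:
  motion:
    - [-1,[0.003,0,0],0]
    - [-1,[0.003,0,0],0]
    - [-1,[-0.02,0,0],0]
    - [-1,[-0.05,-0.005,0.02],0]
    - [-1,[-0.05,-0.005,0.06],0]

```text
time: 10.1
tool_pos: [0.4619, 0.0018, 0.0682]
tool_rot: [0.523, 0.47, 0.53, -0.474]
contact_force: [0.7, 0.2, -1.0]
gripper_width: 1.003
```

Run:
```python
from tray import *
im,d=save("top","t4");print(traypose("top",im,d,(0.36,0.76,-0.2,0.2)))
im,d=save("side","s4");print(traypose("side",im,d,(0.36,0.76,-0.2,0.2)))
print(state()["tool_pos"],state()["joint_pos"].round(2))
a=cv2.imread("pics/t4.png")[120:320,180:430];b=cv2.imread("pics/s4.png")[110:310,150:400]
cv2.imwrite("pics/m4.png",cv2.resize(np.hstack([a,b]),None,fx=1.6,fy=1.6,interpolation=cv2.INTER_CUBIC))
```

```text
(((600.8103637695312, 15.993881225585938), (146.60665893554688, 218.599609375), 6.472652912139893), 291, np.float64(0.04969801402791294))
(((603.0095825195312, 13.0799560546875), (150.69992065429688, 218.34494018554688), 7.521378993988037), 365, np.float64(0.05150713658498854))
[0.47236626 0.00055582 0.07851907] [-0.16 -0.18  2.1   0.    1.21  1.3 ]
```

View pics/m4.png

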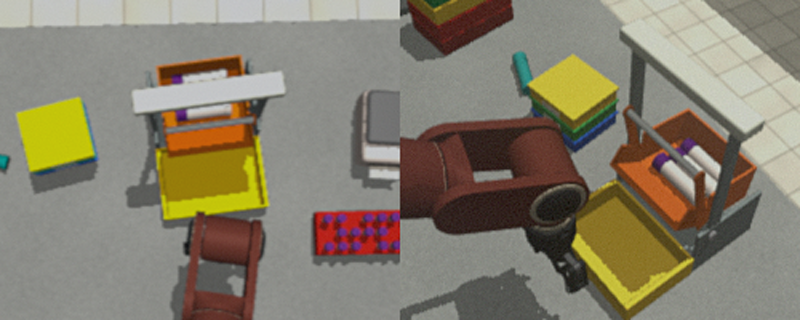

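Emit:
play_rows:
  motion:
    - [-1,[0,0,0.03],0.149]
    - [-1,[0,0,0.06],0.298]
    - [-1,[0,0,0.08],0.447]
    - [-1,[0,0,0.08],0.596]
    - [-1,[0,0,0.08],0.745]

```text
time: 10.7
tool_pos: [0.4699, 0.0011, 0.1545]
tool_rot: [0.664, 0.246, 0.662, -0.246]
contact_force: [-1.3, -0.1, -0.4]
gripper_width: 0.999
```

Emit:
play_rows:
  motion:
    - [-1,[0,0,0],0.149]
    - [-1,[0.01,0,0],0.298]
    - [-1,[0.02,0,0],0.447]
    - [-1,[0.03,0.002,0],0.596]
    - [-1,[0.045,0.004,0],0.745]

```text
time: 11.2
tool_pos: [0.5143, 0.0052, 0.153]
tool_rot: [0.707, -0.012, 0.707, 0.012]
contact_force: [-0.1, 0.2, 0.4]
gripper_width: 0.998
```

Emit:
play_rows:
  motion:
    - [-1,[0.025,0.002,0],0.083]
    - [-1,[0.05,0.006,0],0.083]
    - [-1,[0.068,0.008,0],0.083]
    - [-1,[0.0775,0.0084,0],0.083]
    - [-1,[0.0775,0.0084,0],0.083]

```text
time: 11.7
tool_pos: [0.592, 0.0136, 0.1527]
tool_rot: [0.706, -0.04, 0.706, 0.04]
contact_force: [-0.4, 0.2, -0.1]
gripper_width: 1.0
```

```bash
cat > meas.py <<'E'
from tray import *
from scipy.spatial.transform import Rotation as Ro
S=np.array([.6775,.0235]);TH=0.1126
ex=np.array([np.cos(TH),np.sin(TH)]);ey=np.array([-ex[1],ex[0]])
def st(p): r=np.asarray(p)[...,:2]-S; return np.stack([r@ex*1000,r@ey*1000,np.asarray(p)[...,2]*1000],-1)
def rep():
    s=state();w,x,y,z=s["tool_rot"];M=Ro.from_quat([x,y,z,w]).as_matrix()
    print("t",s["time"],"tcp",s["tool_pos"].round(4),"stand",st(s["tool_pos"]).round(1),"jaw",np.degrees(np.arctan2(M[1,2],M[0,2])).round(2),"F",s["contact_force"].round(1),"w",s["gripper_width"],"j",s["joint_pos"].round(2))
def shot(tag,bx=(180,430,120,320),sx=(150,400,110,310)):
    it,dt=save("top","t"+tag);is_,ds=save("side","s"+tag)
    a=it[bx[2]:bx[3],bx[0]:bx[1],::-1];b=is_[sx[2]:sx[3],sx[0]:sx[1],::-1]
    cv2.imwrite(f"pics/m{tag}.png",cv2.resize(np.hstack([a,b]),None,fx=1.6,fy=1.6,interpolation=cv2.INTER_CUBIC))
    return it,dt,is_,ds
def pts(n,k):
    print(n,k,[(st(r["at"]).round(0).tolist(),round(r["score"],2)) for r in nets.landmark_of(n,k)[:3]])
E
python3 - <<'E'
from meas import *
shot("5");rep();pts("side","hopper_bar");pts("side","hopper_lip")
# side-view depth profile of gripper in stand coords
d=np.load("/tmp/s5.npy");W=unproj("side",d);Q=st(W)
g=(np.abs(Q[...,1])<60)
im=np.load("/tmp/s5_im.npy").astype(int);dark=im.sum(-1)<150
for z in range(150,380,10):
    m=g&dark&(Q[...,2]>=z)&(Q[...,2]<z+10)&(Q[...,0]>-200)&(Q[...,0]<60)
    if m.sum()>3: print(z,m.sum(),np.percentile(Q[m][:,0],[1,99]).round(0),np.percentile(Q[m][:,1],[1,99]).round(0))
E
```

```text
t 11.8 tcp [0.5906 0.0136 0.1524] stand [-8.740e+01 -1.000e-01  1.524e+02] jaw 6.41 F [-0.2 -0.5  0.2] w 1.0022729359017961 j [-0.1   0.03  1.77 -0.    1.34 -0.21]
side hopper_bar [([1.0, -1.0, 263.0], 0.86)]
side hopper_lip [([-30.0, 0.0, 148.0], 0.81)]
170 18 [-141.  -41.] [-11.  12.]
180 27 [-143.  -33.] [-10.  11.]
190 19 [-142.  -33.] [-10.   6.]
200 10 [-143.  -26.] [-12.  -4.]
210 60 [-160.  -20.] [-13.   8.]
220 104 [-160.  -15.] [-16.   9.]
230 108 [-160.  -17.] [-17.   9.]
240 75 [-159.  -17.] [-18.  10.]
250 86 [-156.  -19.] [-19.   8.]
260 94 [-155.  -19.] [-19.   9.]
270 52 [-153.  -20.] [-12.   9.]
280 45 [-124.  -66.] [-37.   3.]
290 81 [-124.  -70.] [-37.   8.]
300 83 [-124.  -66.] [-38.   8.]
310 76 [-124.  -68.] [-37.   8.]
320 135 [-124.  -65.] [-37.  10.]
330 11 [-121.  -74.] [-36.   6.]
340 8 [-124.  -82.] [-33.  -5.]
350 39 [-118.  -77.] [-36. -15.]
360 29 [-115.  -84.] [-36. -22.]
```

View pics/m5.png

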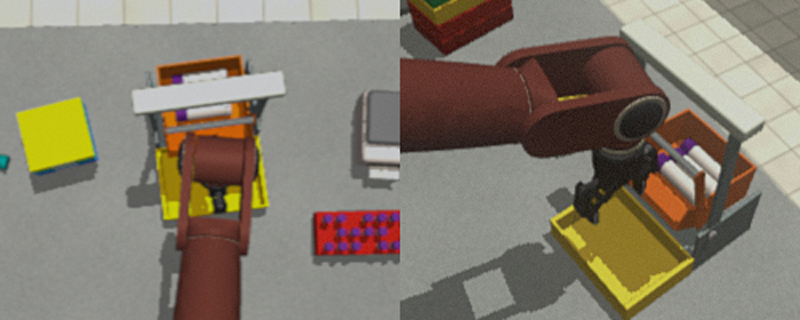

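Emit:
play_rows:
  motion:
    - [-1,[0,0,-0.01],0]
    - [-1,[0,0,-0.014],0]
    - [-1,[-0.001,0,-0.018],0]
    - [-1,[-0.003,0,-0.02],0]
    - [-1,[-0.003,0,-0.02],0]

```text
time: 12.4
tool_pos: [0.5874, 0.0138, 0.1318]
tool_rot: [0.706, -0.04, 0.706, 0.04]
contact_force: [-0.0, 0.4, 0.2]
gripper_width: 1.002
```

Run:
```python
from meas import *
shot("6");rep();pts("side","hopper_bar");pts("side","hopper_lip")
```

```text
t 12.5 tcp [0.588  0.0137 0.1326] stand [-90.    0.3 132.6] jaw 6.42 F [-0.1 -0.4 -0.1] w 0.9976009095855483 j [-0.1   0.05  1.79  0.    1.31 -0.22]
side hopper_bar [([3.0, -4.0, 266.0], 0.95)]
side hopper_lip [([-32.0, 2.0, 149.0], 0.62)]
```

View pics/m6.png

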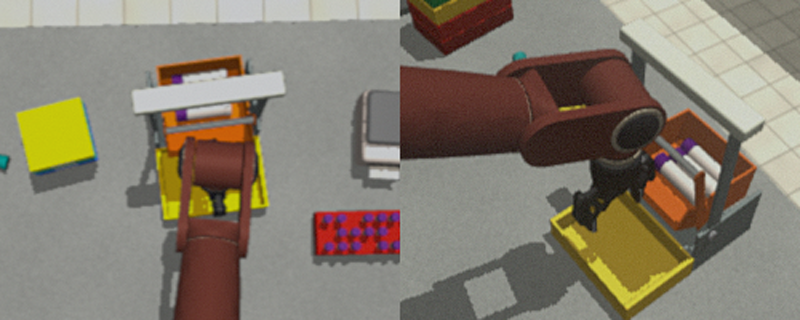

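Emit:
play_rows:
  motion:
    - [-1,[0,0,0.012],0]
    - [-1,[0,0,0.016],0]
    - [-1,[0.008,0.001,0.016],0]
    - [-1,[0.008,0.001,0.008],0]
    - [-1,[0.008,0.001,0.003],0]

```text
time: 13.1
tool_pos: [0.5958, 0.0148, 0.1344]
tool_rot: [0.706, -0.04, 0.706, 0.04]
contact_force: [-1.9, 0.4, 3.5]
gripper_width: 0.999
```

Emit:
play_rows:
  motion:
    - [-1,[0,0,-0.003],0]
    - [-1,[0,0,-0.003],0]

```text
time: 13.3
tool_pos: [0.5954, 0.0147, 0.1334]
tool_rot: [0.705, -0.04, 0.707, 0.04]
contact_force: [-6.5, 0.3, 8.7]
gripper_width: 1.002
```

Emit:
play_rows:
  motion:
    - [-1,[0,0,-0.003],0]
    - [-1,[0,0,-0.003],0]

```text
time: 13.5
tool_pos: [0.5947, 0.0146, 0.132]
tool_rot: [0.705, -0.04, 0.707, 0.04]
contact_force: [-15.4, 0.4, 18.2]
gripper_width: 1.0
```

Run:
```python
from meas import *
rep()
```

```text
t 13.5 tcp [0.5947 0.0146 0.132 ] stand [-83.2   0.5 132. ] jaw 6.44 F [-15.4   0.4  18.2] w 0.9997172587942021 j [-0.1   0.07  1.77 -0.    1.31 -0.21]
```

Emit:
play_rows:
  motion:
    - [-1,[0,0,0.016],0]
    - [-1,[0.006,0.001,0.016],0]
    - [-1,[0.006,0.001,0.008],0]
    - [-1,[0.004,0.001,0.003],0]
    - [-1,[0.001,0,0],0]

```text
time: 14.0
tool_pos: [0.5988, 0.0151, 0.1302]
tool_rot: [0.708, -0.039, 0.704, 0.04]
contact_force: [4.7, 3.8, 7.0]
gripper_width: 0.997
```

Run:
```python
from meas import *
rep()
```

```text
t 14.0 tcp [0.5988 0.0151 0.1302] stand [-79.1   0.5 130.2] jaw 6.42 F [4.7 3.8 7. ] w 0.9967125692422644 j [-0.1   0.07  1.77  0.    1.3  -0.21]
```

Emit:
play_rows:
  motion:
    - [-1,[-0.003,0,-0.002],0]
    - [-1,[-0.006,-0.001,-0.004],0]
    - [-1,[-0.008,-0.001,-0.006],0]
    - [-1,[-0.01,-0.001,-0.006],0]

```text
time: 14.4
tool_pos: [0.589, 0.0137, 0.1243]
tool_rot: [0.708, -0.04, 0.704, 0.039]
contact_force: [0.6, 0.8, -0.4]
gripper_width: 1.002
```

Run:
```python
from meas import *
shot("7");rep();pts("side","hopper_bar");pts("side","hopper_lip")
```

```text
t 14.5 tcp [0.5863 0.0138 0.1222] stand [-91.7   0.6 122.2] jaw 6.42 F [-0.2 -0.7 -0.4] w 1.0008257767346513 j [-0.1   0.05  1.8  -0.    1.29 -0.22]
side hopper_bar [([-24.0, -4.0, 257.0], 0.89)]
side hopper_lip [([-37.0, -0.0, 139.0], 0.78)]
```

View pics/m7.png

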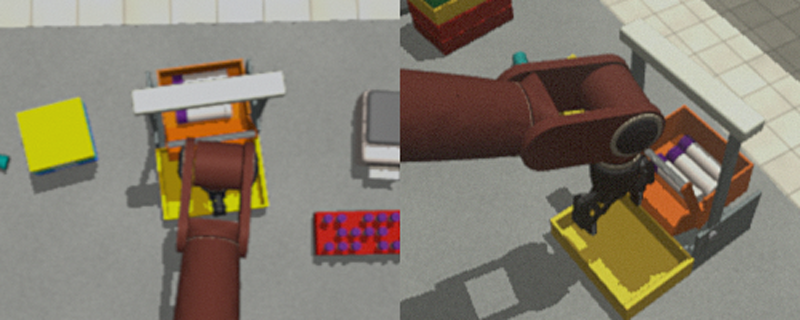

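Emit:
play_rows:
  motion:
    - [-1,[-0.025,-0.003,0],0]
    - [-1,[-0.06,-0.007,0.01],0]
    - [-1,[-0.08,-0.009,0.05],0]
    - [-1,[-0.08,-0.009,0.1],0]
    - [-1,[-0.08,-0.009,0.139],0]

```text
time: 15.1
tool_pos: [0.506, 0.0047, 0.2635]
tool_rot: [0.706, -0.039, 0.706, 0.04]
contact_force: [0.7, -0.3, -0.9]
gripper_width: 1.0
```

```bash
cat >> meas.py <<'E'
def bar(n,it,d,zr,xr):
    Q=st(unproj(n,d)); hsv=cv2.cvtColor(it,cv2.COLOR_RGB2HSV)
    m=(np.abs(Q[...,1])<65)&(Q[...,2]>zr[0])&(Q[...,2]<zr[1])&(Q[...,0]>xr[0])&(Q[...,0]<xr[1])&(hsv[...,1]<70)
    q=Q[m]
    if len(q)<10: print(n,"few",len(q));return
    f=np.polyfit(q[:,1],q[:,0],1); print(n,"bar pts",len(q),"x med",np.median(q[:,0]).round(1),np.percentile(q[:,0],[5,95]).round(1),"z pct5,50,95",np.percentile(q[:,2],[5,50,95]).round(1),"slope",f[0].round(3))
E
python3 - <<'E'
from meas import *
it,dt,s,ds=shot("8");rep();pts("side","hopper_bar");pts("top","hopper_bar");bar("top",it,dt,(235,275),(-60,20));bar("side",s,ds,(235,275),(-60,20))
E
```

```text
t 15.2 tcp [0.5095 0.0043 0.2691] stand [-1.691e+02 -2.000e-01  2.691e+02] jaw 6.42 F [-0.2 -0.9 -0.7] w 1.0005987326294858 j [-0.14 -0.26  1.84 -0.    1.55 -0.25]
side hopper_bar [([-24.0, -1.0, 257.0], 0.79)]
top hopper_bar [([-27.0, -5.0, 254.0], 0.79), ([-227.0, -299.0, 0.0], 0.27)]
top bar pts 143 x med -26.2 [-29.8 -21.7] z pct5,50,95 [253.  258.2 263.7] slope 0.001
side bar pts 225 x med -25.9 [-29.5 -19.9] z pct5,50,95 [254.8 259.8 262.5] slope -0.0
```

View pics/m8.png

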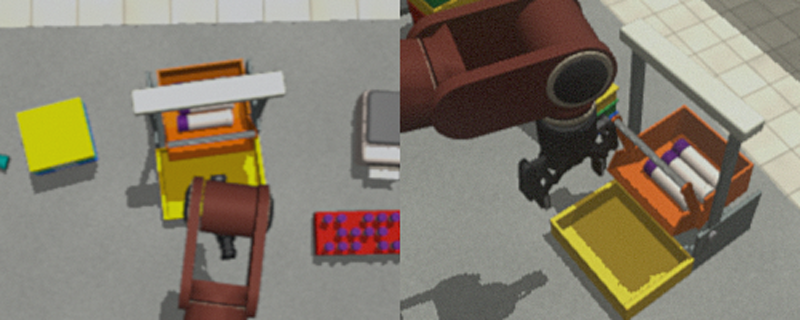

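Emit:
play_rows:
  motion:
    - [-1,[0.03,0.003,0],0]
    - [-1,[0.06,0.007,0],0]
    - [-1,[0.08,0.009,0],0]
    - [-1,[0.092,0.01,0],0]
    - [-1,[0.1,0.011,0],0]

```text
time: 15.8
tool_pos: [0.6066, 0.0158, 0.2597]
tool_rot: [0.704, -0.039, 0.708, 0.04]
contact_force: [-0.6, -1.0, -0.4]
gripper_width: 0.997
```

Emit:
play_rows:
  motion:
    - [-1,[0.004,0.001,0],0]
    - [-1,[0.008,0.001,0],0]
    - [-1,[0.0118,0.0016,0],0]
    - [-1,[0.0118,0.0016,0],0]

```text
time: 16.2
tool_pos: [0.6188, 0.0174, 0.2627]
tool_rot: [0.706, -0.04, 0.706, 0.04]
contact_force: [0.2, -0.8, 0.3]
gripper_width: 1.0
```

Run:
```python
from meas import *
shot("9",sx=(200,450,80,280));rep()
```

```text
t 16.3 tcp [0.6186 0.0173 0.2628] stand [-59.2   0.5 262.8] jaw 6.42 F [0.2 0.  0.3] w 0.9991437186040996 j [-0.09  0.02  1.59 -0.    1.53 -0.2 ]
```

View pics/m9.png

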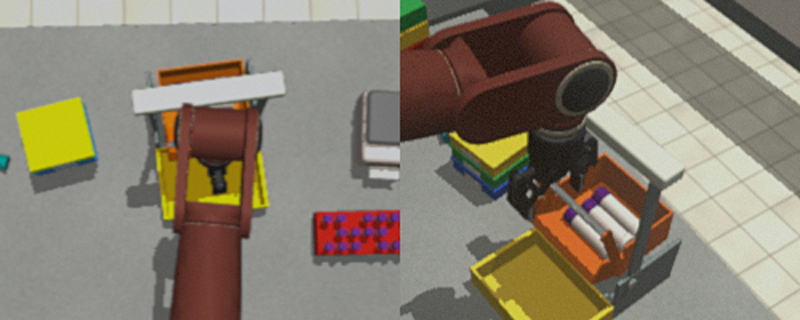

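Emit:
play_rows:
  motion:
    - [-1,[0,0,-0.008],0]
    - [-1,[0,0,-0.016],0]
    - [-1,[0,0,-0.024],0]
    - [-1,[0,0,-0.032],0]
    - [-1,[0,0,-0.036],0]

```text
time: 16.8
tool_pos: [0.6181, 0.0174, 0.2247]
tool_rot: [0.705, -0.039, 0.707, 0.04]
contact_force: [-0.6, -0.3, -0.2]
gripper_width: 1.003
```

Emit:
play_rows:
  motion:
    - [-1,[-0.01,-0.001,-0.002],0]
    - [-1,[-0.02,-0.002,-0.004],0]
    - [-1,[-0.03,-0.003,-0.008],0]
    - [-1,[-0.04,-0.0045,-0.012],0]
    - [-1,[-0.045,-0.005,-0.015],0]

```text
time: 17.3
tool_pos: [0.574, 0.0125, 0.2102]
tool_rot: [0.707, -0.039, 0.705, 0.04]
contact_force: [9.3, 1.0, -8.4]
gripper_width: 1.003
```

Run:
```python
from meas import *
it,dt,s,ds=shot("10",sx=(200,450,80,280));rep();pts("side","hopper_bar");pts("top","hopper_bar");bar("side",s,ds,(200,255),(-90,-30))
```

```text
t 17.4 tcp [0.5733 0.0124 0.2101] stand [-104.8    0.7  210.1] jaw 6.41 F [ 3.7  0.6 -1.9] w 0.9980822206833612 j [-0.11 -0.06  1.76  0.    1.44 -0.22]
side hopper_bar [([-67.0, 1.0, 232.0], 0.92)]
top hopper_bar [([-70.0, -3.0, 226.0], 0.69)]
side bar pts 162 x med -68.9 [-73.1 -59. ] z pct5,50,95 [232.2 235.9 246.1] slope 0.044
```

View pics/m10.png

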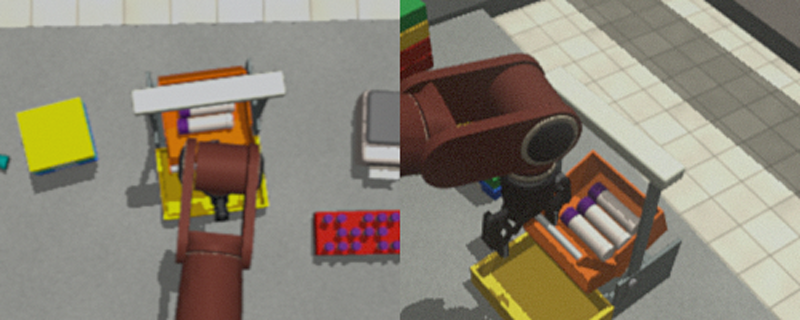

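Emit:
play_rows:
  motion:
    - [-1,[0.018,0.002,0],0]
    - [-1,[0.0365,0.004,0],0]
    - [1,[0.0365,0.004,0],0]
    - [1,[0.0365,0.004,0],0]
    - [1,[0.0365,0.004,0],0]

```text
time: 18.0
tool_pos: [0.6096, 0.0163, 0.2116]
tool_rot: [0.706, -0.04, 0.706, 0.04]
contact_force: [-0.5, 0.3, 0.4]
gripper_width: 0.514
```

Emit:
play_rows:
  motion:
    - [1,[0,0,0],0]
    - [1,[0,0,0],0]
    - [1,[0,0,0],0]
    - [1,[0,0,0],0]

```text
time: 18.4
tool_pos: [0.6099, 0.0163, 0.2118]
tool_rot: [0.706, -0.04, 0.706, 0.04]
contact_force: [-2.7, -0.9, 1.1]
gripper_width: 0.114
```

Run:
```python
from meas import *
rep()
p=None
# arc waypoints from bar angle
for a in (0.44,0.55,0.65,0.75,0.85,0.95,1.05):
    x=30-30*np.cos(a)-160*np.sin(a);z=100+160*np.cos(a)-30*np.sin(a)
    w=S+x/1000*ex
    print(a,round(x,1),round(z,1),w.round(4))
```

```text
t 18.4 tcp [0.6099 0.0163 0.2118] stand [-68.    0.4 211.8] jaw 6.42 F [-2.7 -0.9  1.1] w 0.11443739626589525 j [-0.1   0.03  1.67 -0.    1.44 -0.21]
0.44 -65.3 232.0 [0.6126 0.0162]
0.55 -79.2 220.7 [0.5988 0.0146]
0.65 -90.7 209.2 [0.5874 0.0133]
0.75 -101.0 196.6 [0.5771 0.0121]
0.85 -110.0 183.1 [0.5682 0.0111]
0.95 -117.6 168.7 [0.5606 0.0103]
1.05 -123.7 153.6 [0.5546 0.0096]
```

Emit:
play_rows:
  motion:
    - [1,[-0.011,-0.001,-0.0095],0]
    - [1,[-0.0165,-0.002,-0.015],0]
    - [1,[-0.0225,-0.0025,-0.021],0]
    - [1,[-0.028,-0.003,-0.027],0]
    - [1,[-0.033,-0.0035,-0.0335],0]

```text
time: 18.9
tool_pos: [0.5781, 0.0126, 0.1788]
tool_rot: [0.707, -0.04, 0.705, 0.039]
contact_force: [3.8, 0.4, 5.6]
gripper_width: 0.118
```

Emit:
play_rows:
  motion:
    - [1,[-0.005,-0.0005,-0.0065],0]
    - [1,[-0.009,-0.001,-0.0135],0]
    - [1,[-0.013,-0.0015,-0.0205],0]
    - [1,[-0.0165,-0.002,-0.028],0]
    - [1,[-0.0195,-0.002,-0.0355],0]

```text
time: 19.4
tool_pos: [0.5576, 0.0104, 0.1418]
tool_rot: [0.706, -0.04, 0.706, 0.039]
contact_force: [5.2, -2.4, 3.8]
gripper_width: 0.116
```

Emit:
play_rows:
  motion:
    - [1,[-0.003,-0.0005,-0.0075],0]
    - [1,[-0.004,-0.0005,-0.01],0]
    - [1,[-0.004,-0.0005,-0.01],0]
    - [1,[-0.004,-0.0005,-0.01],0]

```text
time: 19.8
tool_pos: [0.5557, 0.0101, 0.1357]
tool_rot: [0.708, -0.04, 0.704, 0.039]
contact_force: [4.1, -0.1, 14.5]
gripper_width: 0.116
```

Run:
```python
from meas import *
it,dt,s,ds=shot("11",sx=(200,450,80,280));rep();pts("side","hopper_bar");pts("side","hopper_lip");pts("side","tube0");pts("top","tube0")
```

```text
t 19.9 tcp [0.5557 0.0101 0.1358] stand [-122.6    0.4  135.8] jaw 6.42 F [ 3.5  0.1 14.6] w 0.12052941396196104 j [-0.12 -0.04  1.87  0.    1.31 -0.23]
side hopper_bar [([-124.0, -1.0, 157.0], 0.9)]
side hopper_lip [([-42.0, 1.0, 70.0], 0.8)]
side tube0 [([-125.0, 3.0, 54.0], 0.86), ([-95.0, -5.0, 24.0], 0.65), ([-128.0, -2.0, 21.0], 0.57)]
top tube0 [([36.0, 477.0, 17.0], 0.59), ([-129.0, -2.0, 56.0], 0.41)]
```

View pics/m11.png

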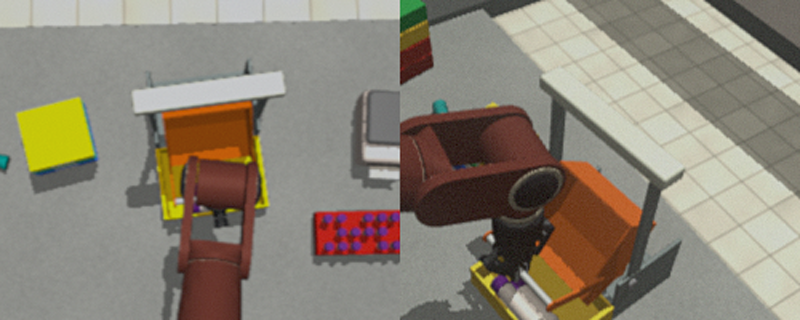

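Emit:
play_rows:
  motion:
    - [1,[0,0,0.004],0]
    - [1,[0,0,0.004],0]
    - [1,[0,0,0.004],0]

```text
time: 20.4
tool_pos: [0.5556, 0.0102, 0.1359]
tool_rot: [0.708, -0.04, 0.704, 0.039]
contact_force: [14.1, -0.6, -2.4]
gripper_width: 0.114
```

Run:
```python
from meas import *
it,dt,s,ds=shot("12");rep();pts("side","tube0");pts("top","tube0")
cv2.imwrite("pics/c12.png",cv2.resize(s[130:300,230:400,::-1],None,fx=3.5,fy=3.5,interpolation=cv2.INTER_CUBIC))
```

```text
t 20.5 tcp [0.5556 0.0101 0.136 ] stand [-122.6    0.4  136. ] jaw 6.41 F [14.8 -1.6 -2.7] w 0.11170651803006358 j [-0.12 -0.04  1.87  0.    1.31 -0.23]
side tube0 [([-127.0, 4.0, 54.0], 0.96), ([-92.0, -4.0, 17.0], 0.68), ([38.0, 477.0, 21.0], 0.55)]
top tube0 [([34.0, 479.0, 19.0], 0.83), ([-226.0, -298.0, 3.0], 0.55), ([-129.0, 2.0, 53.0], 0.54)]
```

View pics/c12.png

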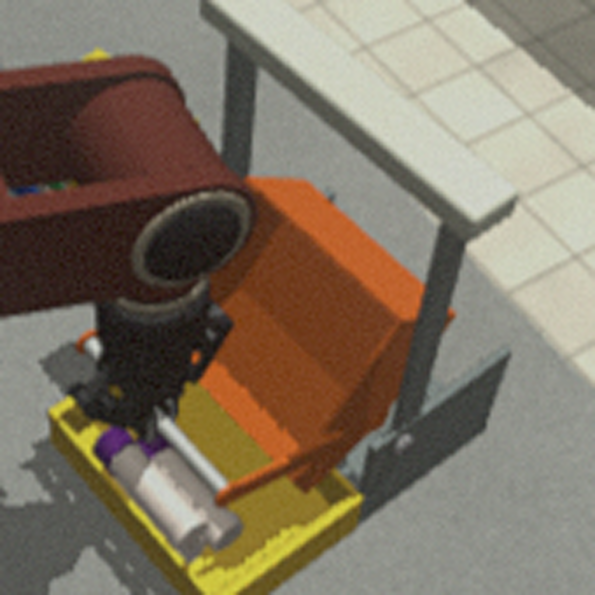

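Emit:
play_rows:
  motion:
    - [1,[0.003,0.0003,0.006],0]
    - [1,[0.007,0.0007,0.0135],0]
    - [1,[0.011,0.001,0.021],0]
    - [1,[0.0145,0.0015,0.028],0]
    - [1,[0.019,0.002,0.035],0]

```text
time: 21.1
tool_pos: [0.5691, 0.0117, 0.1665]
tool_rot: [0.702, -0.04, 0.71, 0.039]
contact_force: [-0.2, -2.8, -4.2]
gripper_width: 0.114
```

Emit:
play_rows:
  motion:
    - [1,[0.0045,0.0005,0.0065],0]
    - [1,[0.015,0.0015,0.019],0]
    - [1,[0.0265,0.0025,0.0305],0]
    - [1,[0.0375,0.004,0.04],0]
    - [1,[0.0375,0.004,0.04],0]

```text
time: 21.6
tool_pos: [0.6088, 0.0163, 0.2136]
tool_rot: [0.704, -0.04, 0.708, 0.04]
contact_force: [-9.3, -1.0, 11.4]
gripper_width: 0.117
```

Emit:
play_rows:
  motion:
    - [-1,[0,0,0],0]
    - [-1,[0,0,0],0]
    - [-1,[0,0,0],0]
    - [-1,[0,0,0],0]
    - [-1,[-0.002,0,0.01],0]

```text
time: 22.1
tool_pos: [0.6071, 0.0165, 0.2195]
tool_rot: [0.705, -0.039, 0.707, 0.04]
contact_force: [0.1, -0.5, -0.5]
gripper_width: 0.945
```

Run:
```python
from meas import *
it,dt,s,ds=shot("13");rep();pts("side","hopper_bar");pts("side","tube0");bar("side",s,ds,(200,255),(-90,-30))
```

```text
t 22.2 tcp [0.6089 0.0163 0.2234] stand [-69.    0.6 223.4] jaw 6.42 F [ 0.2 -1.3  0.9] w 1.0026733870228155 j [-0.1   0.02  1.66  0.    1.46 -0.21]
side hopper_bar [([-68.0, -4.0, 233.0], 0.56)]
side tube0 [([-94.0, -4.0, 19.0], 0.82), ([-126.0, 4.0, 54.0], 0.57)]
side bar pts 142 x med -71.1 [-74.3 -66.2] z pct5,50,95 [231.4 235.1 237.7] slope 0.016
```

View pics/m13.png

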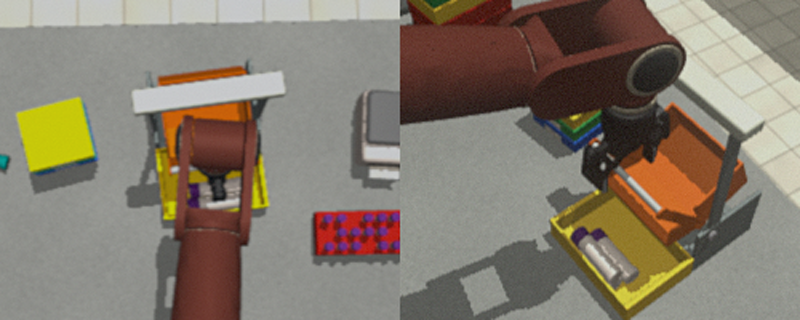

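Emit:
play_rows:
  motion:
    - [-1,[-0.002,0,0.02],0]
    - [-1,[-0.004,0,0.04],0]
    - [-1,[-0.035,-0.004,0.045],0]
    - [-1,[-0.07,-0.008,0.045],0]
    - [-1,[-0.08,-0.009,0.03],0]

```text
time: 22.8
tool_pos: [0.5278, 0.0071, 0.2543]
tool_rot: [0.708, -0.04, 0.704, 0.039]
contact_force: [1.0, -0.6, 0.5]
gripper_width: 1.001
```

Emit:
play_rows:
  motion:
    - [-1,[0,0,-0.03],0]
    - [-1,[0,0,-0.044],0]
    - [-1,[0.002,0,-0.044],0]
    - [-1,[0.01,0.001,-0.042],0]
    - [-1,[0.02,0.002,-0.04],0]

```text
time: 23.3
tool_pos: [0.55, 0.0093, 0.2133]
tool_rot: [0.707, -0.04, 0.705, 0.039]
contact_force: [0.5, -0.4, 0.2]
gripper_width: 1.003
```

Run:
```python
from meas import *
it,dt,s,ds=shot("14");rep();pts("side","hopper_bar")
```

```text
t 23.4 tcp [0.5507 0.0093 0.2136] stand [-1.276e+02  1.000e-01  2.136e+02] jaw 6.43 F [-0.7 -0.1 -0.5] w 0.9960318619860615 j [-0.12 -0.12  1.81  0.    1.45 -0.23]
side hopper_bar [([-228.0, -294.0, -2.0], 0.62), ([-46.0, -1.0, 115.0], 0.22)]
```

View pics/m14.png

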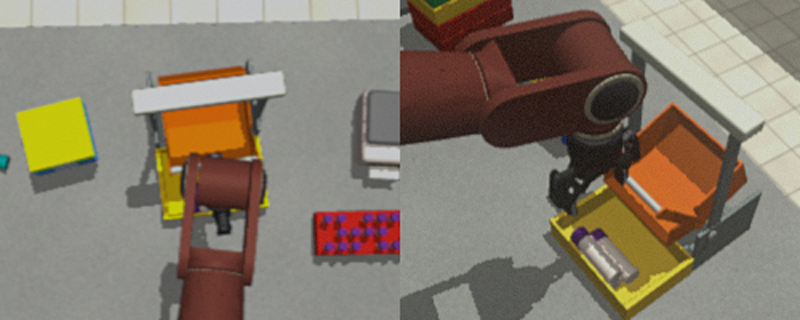

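Emit:
play_rows:
  motion:
    - [-1,[-0.018,-0.002,0],0]
    - [-1,[-0.018,-0.002,-0.012],0]
    - [-1,[-0.008,-0.001,-0.012],0]
    - [-1,[0.002,0,-0.01],0]
    - [-1,[0.012,0.001,-0.006],0]

```text
time: 23.95
tool_pos: [0.5609, 0.0103, 0.2063]
tool_rot: [0.705, -0.04, 0.707, 0.04]
contact_force: [-6.5, -0.1, 5.8]
gripper_width: 0.996
```

Emit:
play_rows:
  motion:
    - [-1,[0.01,0.001,0.005],0]
    - [-1,[0.02,0.002,0.01],0]
    - [-1,[0.03,0.003,0.014],0]
    - [-1,[0.038,0.004,0.017],0]
    - [-1,[0.042,0.005,0.018],0]

```text
time: 24.45
tool_pos: [0.6034, 0.0152, 0.2237]
tool_rot: [0.706, -0.04, 0.706, 0.039]
contact_force: [-2.7, -0.2, 1.3]
gripper_width: 1.004
```

Run:
```python
from meas import *
it,dt,s,ds=shot("15");rep();pts("side","hopper_bar");pts("top","hopper_bar");bar("side",s,ds,(220,275),(-60,30))
```

```text
t 24.55 tcp [0.603  0.0154 0.2231] stand [-75.    0.4 223.1] jaw 6.42 F [ 0.1  0.  -0.1] w 1.0026578461559286 j [-0.1   0.01  1.67  0.    1.46 -0.21]
side hopper_bar [([-14.0, 0.0, 262.0], 0.7)]
top hopper_bar [([-15.0, -4.0, 256.0], 0.69)]
side bar pts 117 x med -14.7 [-29.1  -8.9] z pct5,50,95 [255.1 263.4 268. ] slope -0.139
```

View pics/m15.png

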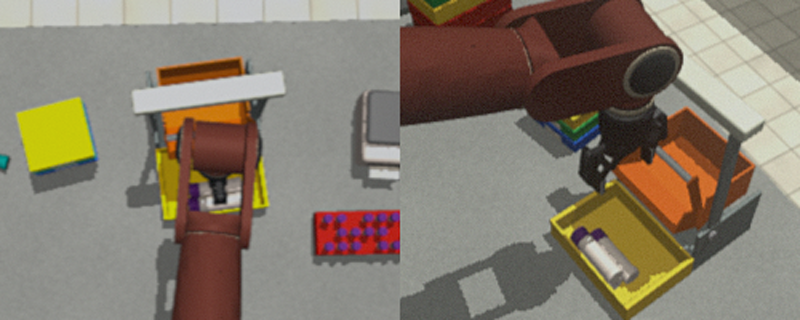

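Emit:
play_rows:
  motion:
    - [-1,[0.005,0.0005,0.002],0]
    - [-1,[0.01,0.001,0.003],0]
    - [-1,[0.013,0.0015,0.003],0]
    - [-1,[0.015,0.0017,0.003],0]

```text
time: 25.05
tool_pos: [0.6168, 0.017, 0.2269]
tool_rot: [0.705, -0.04, 0.707, 0.04]
contact_force: [-11.5, -0.3, 5.6]
gripper_width: 0.997
```

Emit:
play_rows:
  motion:
    - [-1,[0.002,0,0],0]
    - [-1,[0.003,0,0],0]
    - [-1,[0.003,0,0],0]

```text
time: 25.35
tool_pos: [0.6168, 0.017, 0.2273]
tool_rot: [0.702, -0.04, 0.71, 0.04]
contact_force: [-20.6, -0.7, 8.1]
gripper_width: 0.999
```

Emit:
play_rows:
  motion:
    - [-1,[-0.01,-0.001,0],0]
    - [-1,[-0.05,-0.005,0],0]
    - [-1,[-0.1,-0.01,0.02],0]
    - [-1,[-0.15,-0.015,0.03],0]
    - [-1,[-0.18,-0.02,0.03],0]

```text
time: 25.85
tool_pos: [0.4393, -0.0031, 0.2583]
tool_rot: [0.707, -0.04, 0.705, 0.039]
contact_force: [0.7, 0.3, 0.3]
gripper_width: 1.0
```

Emit:
play_rows:
  motion:
    - [-1,[-0.01,-0.05,0],0]
    - [-1,[-0.01,-0.1,0],0]
    - [-1,[-0.01,-0.15,0],0]
    - [-1,[-0.01,-0.15,0],0]

```text
time: 26.25
tool_pos: [0.4299, -0.1578, 0.2569]
tool_rot: [0.707, -0.038, 0.706, 0.036]
contact_force: [0.1, -0.1, 0.4]
gripper_width: 1.002
```

Run:
```python
from meas import *
it,dt,s,ds=shot("16");rep()
for n in("side","top"):
    pts(n,"hopper_bar");pts(n,"hopper_lip");pts(n,"tube0")
bar("side",s,ds,(235,280),(-60,20));bar("top",it,dt,(235,280),(-60,20))
print(traypose("top",it,dt,(0.36,0.76,-0.2,0.2)),traypose("side",s,ds,(0.36,0.76,-0.2,0.2)))
for n,d,im in(("top",dt,it),("side",ds,s)):
    Q=st(unproj(n,d)); m=(Q[...,0]>-140)&(Q[...,0]<-10)&(np.abs(Q[...,1])<45)&(Q[...,2]<110)&(Q[...,2]>0)
    for x in range(-150,-60,5):
        k=m&(Q[...,0]>=x)&(Q[...,0]<x+5)
        if k.sum()>5: print(n,x,np.percentile(Q[k][:,2],[10,50,90]).round(0))
a=it[180:270,250:340,::-1];b=s[180:320,240:380,::-1]
cv2.imwrite("pics/c16.png",np.hstack([cv2.resize(a,(390,390),interpolation=cv2.INTER_CUBIC),cv2.resize(b,(390,390),interpolation=cv2.INTER_CUBIC)]))
```

```text
t 26.35 tcp [ 0.4302 -0.1541  0.2566] stand [-265.6 -148.6  256.6] jaw 6.25 F [0.2 0.4 0.6] w 0.9999511694497376 j [-0.51 -0.38  1.96  0.    1.57 -0.62]
side hopper_bar [([1.0, 0.0, 264.0], 0.73)]
side hopper_lip [([-31.0, -0.0, 146.0], 0.89)]
side tube0 [([38.0, 478.0, 20.0], 0.6)]
top hopper_bar [([-0.0, -2.0, 257.0], 0.94)]
top hopper_lip [([-31.0, -1.0, 152.0], 0.83)]
top tube0 [([34.0, 480.0, 18.0], 0.83), ([-98.0, -6.0, 23.0], 0.67), ([-129.0, -1.0, 52.0], 0.57)]
side bar pts 205 x med -1.4 [-4.2  4.2] z pct5,50,95 [261.5 266.4 269.7] slope 0.006
top bar pts 143 x med -0.9 [-5.   3.5] z pct5,50,95 [258.3 265.7 271. ] slope 0.0
(((600.4282836914062, 15.82421875), (147.04867553710938, 218.433837890625), 6.651060104370117), 296, np.float64(0.049908820247066166)) (((614.5956420898438, -77.83891296386719), (150.1475372314453, 32.75022888183594), 6.622859954833984), 231, np.float64(0.05132544115065971))
top -140 [61. 65. 70.]
top -135 [64. 68. 73.]
top -130 [65. 68. 74.]
top -125 [62. 69. 71.]
top -120 [59. 63. 69.]
top -115 [20. 32. 56.]
top -110 [23. 31. 36.]
top -105 [30. 35. 40.]
top -100 [30. 36. 40.]
top -95 [30. 35. 41.]
top -90 [29. 34. 41.]
top -85 [25. 28. 32.]
top -80 [ 1.  5. 10.]
top -75 [1. 6. 9.]
top -70 [ 2.  5. 10.]
top -65 [ 2.  5. 10.]
side -70 [3. 6. 8.]
side -65 [4. 6. 7.]
```

View pics/c16.png

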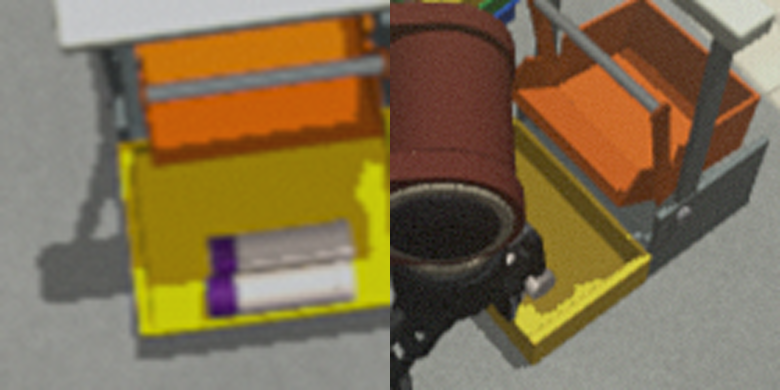

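View pics/m16.png

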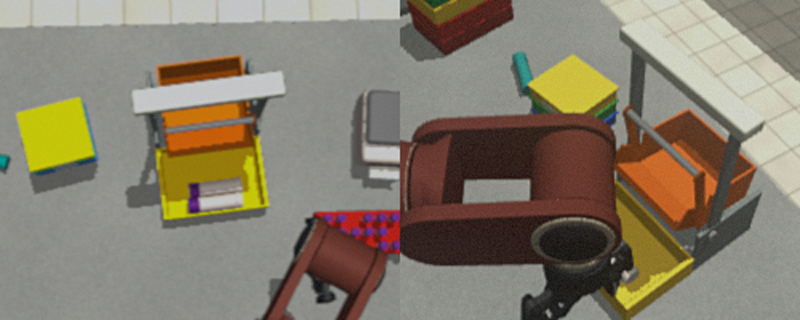

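The hopper is shut and empty, the tray is in place, and the turquoise tube is untouched. One tube is stacked on another at the tray's front wall: in the top view it lies at x ≈ −130 mm in stand coordinates, with its top at z ≈ 70 mm. I'll nudge it gently inward so that all three lie on the floor.

Emit:
play_rows:
  motion:
    - [1,[0.01,0.045,0],0]
    - [1,[0.03,0.09,-0.02],0]
    - [1,[0.045,0.13,-0.05],0]
    - [1,[0.055,0.15,-0.08],0]
    - [1,[0.065,0.157,-0.12],0]

```text
time: 27.15
tool_pos: [0.4967, 0.0073, 0.1369]
tool_rot: [0.707, -0.041, 0.704, 0.041]
contact_force: [-0.5, -0.2, -0.6]
gripper_width: 0.147
```

Emit:
play_rows:
  motion:
    - [1,[0,0,-0.03],0]
    - [1,[0,0,-0.05],0]
    - [1,[0,0,-0.065],0]
    - [1,[0,0,-0.072],0]
    - [1,[0,0,-0.074],0]

```text
time: 27.65
tool_pos: [0.4952, 0.0043, 0.0623]
tool_rot: [0.706, -0.04, 0.706, 0.04]
contact_force: [0.4, 0.0, -0.2]
gripper_width: -0.0
```

Run:
```python
from meas import *
shot("17");rep();pts("side","tube0")
```

```text
t 27.75 tcp [0.496  0.004  0.0634] stand [-182.6    1.    63.4] jaw 6.42 F [0.1 0.2 0.6] w -0.00088801740453859 j [-0.14 -0.09  2.05  0.    1.18 -0.25]
side tube0 [([-95.0, -5.0, 20.0], 0.78), ([-131.0, 5.0, 51.0], 0.58), ([37.0, 478.0, 19.0], 0.57)]
```

View pics/m17.png

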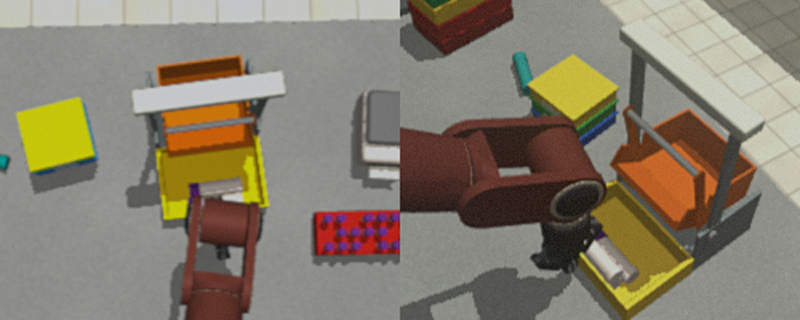

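Emit:
play_rows:
  motion:
    - [1,[0.01,0.001,-0.003],0]
    - [1,[0.016,0.002,-0.004],0]
    - [1,[0.022,0.0025,-0.004],0]
    - [1,[0.026,0.003,-0.004],0]
    - [1,[0.03,0.0035,-0.004],0]

```text
time: 28.3
tool_pos: [0.5258, 0.0076, 0.0586]
tool_rot: [0.706, -0.04, 0.706, 0.04]
contact_force: [0.6, 0.2, -1.3]
gripper_width: 0.002
```

Emit:
play_rows:
  motion:
    - [1,[0.004,0.0005,0],0]
    - [1,[0.008,0.001,0],0]
    - [1,[0.012,0.0013,0],0]
    - [1,[0.012,0.0013,0],0]

```text
time: 28.7
tool_pos: [0.5378, 0.0088, 0.0586]
tool_rot: [0.706, -0.04, 0.706, 0.04]
contact_force: [0.2, 0.5, 1.4]
gripper_width: -0.0
```

Run:
```python
from meas import *
shot("18");rep();pts("side","tube0");pts("top","tube0")
```

```text
t 28.8 tcp [0.5373 0.0089 0.0585] stand [-141.     1.2   58.5] jaw 6.42 F [0.3 0.1 0.4] w -0.0016273341436534952 j [-0.12  0.02  1.95  0.    1.17 -0.23]
side tube0 [([-84.0, -8.0, 20.0], 0.63), ([-123.0, -1.0, 17.0], 0.59), ([35.0, 477.0, 17.0], 0.59)]
top tube0 [([35.0, 480.0, 15.0], 0.55)]
```

View pics/m18.png

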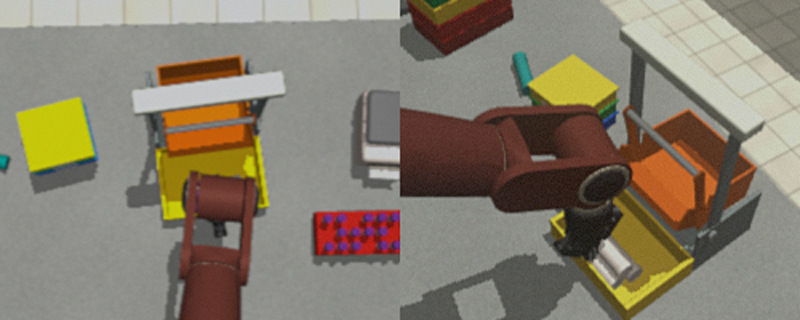

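Now I raise the gripper clear of the tray, retreat and check.

Emit:
play_rows:
  motion:
    - [1,[0,0,0.03],0]
    - [1,[-0.01,0,0.07],0]
    - [1,[-0.05,-0.02,0.11],0]
    - [1,[-0.09,-0.06,0.15],0]
    - [1,[-0.1,-0.11,0.18],0]

```text
time: 29.4
tool_pos: [0.4469, -0.0734, 0.2203]
tool_rot: [0.706, -0.041, 0.706, 0.041]
contact_force: [0.2, -0.7, 0.1]
gripper_width: -0.001
```

Emit:
play_rows:
  motion:
    - [1,[-0.02,-0.05,0],0]
    - [1,[-0.04,-0.1,0],0]
    - [1,[-0.06,-0.15,0],0]
    - [1,[-0.08,-0.2,0],0]
    - [1,[-0.1,-0.25,0],0]

```text
time: 29.9
tool_pos: [0.3544, -0.3076, 0.2192]
tool_rot: [0.706, -0.04, 0.706, 0.039]
contact_force: [0.3, -0.2, 0.0]
gripper_width: -0.002
```

Run:
```python
from meas import *
it,dt,s,ds=shot("19");rep()
for n in("side","top"):
    for k in("hopper_bar","hopper_lip","tube0","tray"): pts(n,k)
    print([(k,np.round(r["at"],3).tolist()) for k in("rack","printer","boxes") for r in nets.landmark_of(n,k)[:1]])
print(traypose("top",it,dt,(0.36,0.76,-0.2,0.2)),traypose("side",s,ds,(0.36,0.76,-0.2,0.2)))
Q=st(unproj("top",dt))
for x in range(-155,-30,5):
    k=(Q[...,0]>=x)&(Q[...,0]<x+5)&(np.abs(Q[...,1])<40)&(Q[...,2]<110)
    if k.sum()>5: print(x,np.median(Q[k][:,2]).round(0),end="; ")
b=s[180:320,240:380,::-1];a=it[180:270,250:340,::-1]
cv2.imwrite("pics/c19.png",np.hstack([cv2.resize(a,(390,390),interpolation=cv2.INTER_CUBIC),cv2.resize(b,(390,390),interpolation=cv2.INTER_CUBIC)]))
```

```text
t 30.0 tcp [ 0.3531 -0.3103  0.2191] stand [-359.8 -295.2  219.1] jaw 5.98 F [ 0.8  1.2 -0.7] w -0.0017160771746258334 j [-0.88 -0.33  1.98 -0.    1.49 -0.98]
side hopper_bar [([0.0, -3.0, 262.0], 0.94)]
side hopper_lip [([-31.0, -0.0, 148.0], 0.92)]
side tube0 [([-123.0, -2.0, 19.0], 0.85), ([-106.0, 2.0, 43.0], 0.83), ([-79.0, -5.0, 19.0], 0.71)]
side tray []
[('rack', [0.484, -0.296, 0.001]), ('printer', [0.701, -0.346, 0.001]), ('boxes', [0.484, -0.296, 0.0])]
top hopper_bar [([-0.0, -6.0, 258.0], 0.92)]
top hopper_lip [([-31.0, -2.0, 151.0], 0.9), ([-85.0, -10.0, 21.0], 0.57)]
top tube0 [([-126.0, -2.0, 24.0], 0.78), ([-105.0, -1.0, 48.0], 0.77), ([36.0, 478.0, 16.0], 0.52)]
top tray [([-72.0, -1.0, 2.0], 0.81)]
[('rack', [0.487, -0.301, 0.001]), ('printer', [0.698, -0.35, -0.003]), ('boxes', [0.691, 0.332, -0.001])]
(((600.0578002929688, 15.989555358886719), (146.5680389404297, 217.96542358398438), 6.605107307434082), 303, np.float64(0.04976775276925795)) (((603.4334106445312, 14.399848937988281), (149.7175750732422, 218.54617309570312), 6.937361717224121), 443, np.float64(0.051224154662166))
-155 4.0; -150 51.0; -145 18.0; -140 31.0; -135 35.0; -130 36.0; -125 34.0; -120 56.0; -115 61.0; -110 62.0; -105 60.0; -100 60.0; -95 52.0; -90 37.0; -85 36.0; -80 34.0; -75 27.0; -70 6.0; -65 7.0; -60 4.0; -55 5.0; -50 4.0; -45 3.0; -40 3.0; -35 5.0;
```

View pics/c19.png

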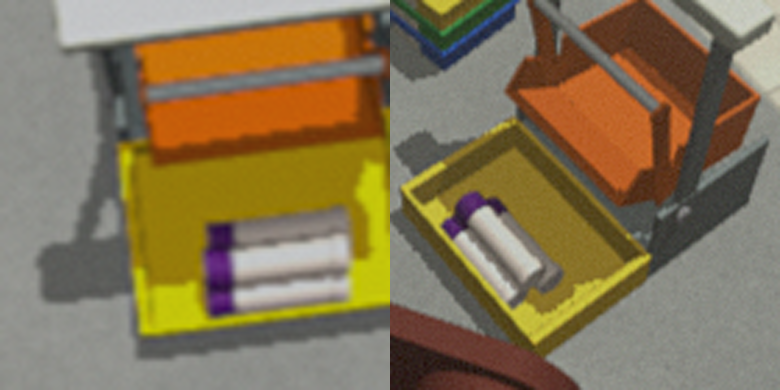

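Run:
```python
from meas import *
shot("20");rep();pts("side","tube0");print([(np.round(r["at"],3).tolist(),round(r["score"],2)) for r in nets.landmark_of("side","boxes")])
print(workorder.job_done())
```

```text
t 30.8 tcp [ 0.3558 -0.3059  0.219 ] stand [-356.7 -291.1  219. ] jaw 6.43 F [-1.2 -0.4  0.3] w -0.0066593643621116454 j [-0.87 -0.33  1.98 -0.    1.49 -0.98]
side tube0 [([-124.0, 3.0, 21.0], 0.81), ([36.0, 478.0, 17.0], 0.75), ([-104.0, 1.0, 43.0], 0.58)]
[([0.698, 0.332, 0.0], 0.72)]
the job is handed in; nothing more can be done
None
```

The job is done and handed in at about 31 s of the allowed 69 s. The tray is at the foot with all three tubes in it, and the empty hopper is shut again.

**What I did**
- **Tray:** I pinched its end wall, dragged it over, and squared it against the foot with a push from the front.
- **Opening the hopper:** The moves allow no tilt, so the bar could not be taken the way the task suggests. I first pressed the lip down a little with the rear finger, then hooked the bar from behind. Once it was clear of the lamp bar I pinched it and drew it to the stop.
- **Shutting the hopper:** I swung it most of the way back pinched, then pushed it home with the back of a finger. The bar stopped moving and the force rose to about 20 N.
- **Tubes:** One tube had landed stacked on another at the front wall, so I nudged it inward.

**Last checks**

| Check | Measured | Wanted |
|---|---|---|
| Tray centre (stand x, y) | about (−77, 0) mm; the tray network alone said −72 | (−77, 0) mm |
| Tray yaw | 6.6 to 6.9° | stand at about 6.5° |
| Shut bar (stand x, z) | (0, 258 to 262) mm | (0, 260) mm |
| Hopper | empty in both views | empty |

- **Tubes:** Two lie on the tray floor. The third rests between them, so they are not all flat; its centre is at about z = 45 mm, just below the 50 mm rim, though its top stands above it.
- **Bystanders:** The rack, printer, boxes and turquoise look-alike all measure where they started. In one side view the network reported the boxes at the rack's position. The top view and a later side view put them back in place.

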